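# Clamp a glued badge with the reversible ratchet clamp

### The arm

A 6-joint arm with a two-finger parallel gripper is mounted at the origin on the work surface. World frame = base frame: x ahead of the robot, y to its left, z up, the work surface at z = 0. Lengths are in mm, angles in rad, forces in N, time in s.
With the tool pointing down it reaches from about 275 to 750 mm from the base axis. Payload 10.2 kg.
Tool frame: the origin (TCP) lies at the very end of the fingers, on their centre line; the grasp point (between the pads) lies 19 mm behind it; z points along the fingers, y is the line along which they close (so a half turn about z gives the same grasp; the last joint's range is limited). The gripper opens to 85 mm and grips with 20 to 120 N. Pads are 22 mm wide; open, the fingers measure 114 mm over their backs; the gripper's body (76 mm by 85 mm) begins 54 mm behind the grasp point. The pads swing forward as they close: fully open they stand 13 mm farther back than shut.
Start: joints at [1.007, 0.313, 1.498, -0, 1.331, -0.223], TCP at [175.489, 494.807, 201.594] pointing down, gripper open.
Joint ranges: [-2.94, 2.94], [-0.97, 2.17], [0.19, 2.56], [-1.23, 4.37], [0.02, 3.11], [-2.88, 2.88]. Speed limits (rad/s): [2.39, 2.39, 3.01, 3.14, 3.14, 3.14].

### API

Orientations are given as a unit quaternion [w, x, y, z].
In Python, from rig import ctrl gives the robot as it stands.
- The arm moves only by the shell command python3 -m pendant 'ROWS' [FORCE]. ROWS is JSON, a list that holds one entry, the list of rows, each a list of 5 numbers: the shift along the tool's x, y, z normalised to -1 to 1, where 1 is 200 mm, then the turn about the tool's z normalised to -1 to 1, where 1 is pi rad, then the opening, from 0 (shut) to 1 (fully open). In form: [[[dx, dy, dz, spin, hand], ...]]. A call has 1 to 12 rows; each row is the pose to reach, as a shift and turn from the pose commanded when the call began, along the tool's axes at that moment, turning the shorter way round; what a row does not reach only later rows make up. A row lasts 1/10 s, in which the tool goes at most 50 mm and 8.59 degrees, less where a joint would pass 70% of its speed; a pose out of reach is approached as far as the arm can. A call with a number of a shift or a turn outside -1 to 1 is refused whole. A call with a gripper value outside its range is refused whole. The fingers move at their own pace and stop on an object; FORCE is the grip in N (left out, the last holds). Time passes only in rows, so rows that repeat a pose let the fingers close. It gives the time, the measured TCP pose, the force, the opening and the grip force at its end, in the units of the state.
- ctrl.sense(): the state, without advancing time (a new reading comes with each control period).
- ctrl.capture(name): name is "side" or "top"; returns (picture, depth): 400x640x3 uint8, blue, green, red; 400x640 float32, mm along the optical axis (not along the pixel's ray), 0 where there is no reading.
- ctrl.get_calibration(name): a dict with "K" (3x3 intrinsics, pixels), "origin" and "rotation" of the camera in the world. Camera axes: x right, y down, z forward; pixel columns grow to the right and rows downward; lengths in mm; the calibration is good to about 2 mm. A picture is of the moment at which its call begins. get_calibration takes no time and is no camera call.
- ctrl.finish_job(): hands the job in; it is judged then, once.
The state is a dict: "time_s": time; "joints": joint angles; "dq": joint speeds; "tau": joint torques, N m; "eef_pos": TCP position; "ee_rot": TCP orientation; "force": force on the tool from outside, world axes, zero at the start; "wrist_torque": the same for the moment, N m; "grip_width": opening from 0.0 (shut) to 1.0 (fully open); "grip_force": force on a finger pad.
Only numpy, scipy, OpenCV 4.12 (cv2) and the standard library are available. Lean on these libraries where they do the work, as an engineer would, in place of code of your own. Each camera call takes 0.05 s, during which the arm holds its last target. There are 200 camera calls.

### The job

The ratchet clamp was last used to loosen. Gently flip the small reversing lever on its head all the way over to the tightening side, then work the handle to and fro so that the screw winds the rubber foot down onto the silver badge lying under it, and stop when the foot presses on it with about 60 newtons: firmly held, not crushed. Then let go; leave the badge where it lies and the other things alone.

Things in the scene. Friction and masses are not known exactly. Their poses are not given: they have to be found in the camera images.
- screw (a joint): The clamp screw on the hub axis, rad; 0 at the start, grows clockwise from above = tightening. Each rad lowers the ram and foot 8 mm. Only the pawl turns it. Turning takes 0.8 N m running free, plus 0.008 N m per newton on the badge; it stays where left. First touch comes 0.7 to 1.8 rad from the start, not known beforehand: feel it. The foot is sprung: 25 N per mm after touch, 60 N about 0.3 rad on.
- handle (a joint): Ratchet handle angle about the vertical hub axis, rad, clockwise from above positive; 0 = handle along the clamp's -x; hard stops at -0.65 and 0.65, own friction 0.25 N m. With the lever on the tightening side only clockwise swings turn the screw and the way back clicks free; 16 teeth, so the first 0.1 to 0.4 rad of a swing is idle. At the grip: about 8 N running free, 12 N at 60 N on the badge, 15 N is too much.
- lever (a joint): Reversing lever of the pawl on the head, rad about its own pivot, clockwise from above positive: about -0.3 (start) = loosening, +0.3 = tightening, stops at both. It stays where left (friction, 2 to 3 N at the post); it must be over by more than 0.2 for the pawl to catch well. It breaks if forced with over 20 N. Pivot: 38 mm from the hub axis, on the side opposite the handle, and moves with the handle.
- hub (a point): point on the hub (screw) axis, at the top of the 68 mm wide dark steel ratchet head, 136 mm above the bench
- grip (a point): middle of the handle's black rubber grip: a level round bar, 24 mm thick, 100 mm long, its axis 115 mm above the bench and this point 130 mm from the hub axis; free space around and below it down to the clamp's 12 mm base. Its x axis runs along the handle towards the hub.
- lever_post (a point): top centre of the upright steel post (12 mm thick, 16 mm tall above the flat arm) at the free end of the reversing lever, 45 mm from the lever's pivot, 153 mm above the bench; the head's own top is at 130 mm. The lever points away from the handle; to tighten, push the post sideways 27 mm, clockwise about the pivot.
- clamp: Grey clamp frame bolted to the bench: base 225 x 150 x 12 mm, column at its +x end and an arm at 78 to 96 mm height that carries hub, head and handle. Origin: on the hub axis at bench level; z up, the handle points along its -x.
- ram: Steel ram under the arm with a 38 mm disc; a brass stem (set to a different length each time, 0 to 8 mm out) and a 34 mm black rubber foot below belong to it. Origin: top of the disc, on the hub axis, 66 mm above the bench at the start; the foot's underside is 30 mm below it, and lower by the stem's setting.
- badge: Silver cast badge, 120 x 90 x 10 mm, stepped corners and low ribs at both ends, lying loose on the clamp's base under the foot. Origin: centre of its underside; top 10 mm above. Not to be touched or shifted.
- vase: bystander: small silver gourd-shaped vase, 72 mm wide, 138 mm tall, origin at the centre of its foot
- tub: bystander: red paint tub with a white lid, 72 mm wide, 75 mm tall, origin at the centre of its underside
- spare: bystander: a spare silver badge, 100 x 70 x 8 mm, lying flat beside the clamp, origin at the centre of its underside

How it is judged:
By the outcome, as a careful person would: the job done as asked, in the order asked, and still so for the second after the job is handed in, with the robot touching nothing.
It also fails if it takes over 72 s, if anything falls off the work surface, if the arm or the gripper's body presses on something with over 40 N, if the wrist force passes 120 N, or if a joint passes its speed limit or range.

## Working session

There is one attempt and no reset: what is moved stays moved. The work goes in short steps, Python scripts to look and compute and a shell command to move; the robot and the scene stay as the last step left them, time stands still between calls to the robot, and variables do not carry over. Pictures are saved under pics/ and viewed, at most 10 in all, crops included, and the job is handed in when it is done.

```bash
mkdir -p pics; ls
python3 - <<'E'
from rig import ctrl
import cv2,numpy as np
for n in("top","side"):
    p,d=ctrl.capture(n); cv2.imwrite(f"pics/{n}0.png",p); np.save(f"{n}0.npy",d)
    c=ctrl.get_calibration(n); print(n,c)
s=ctrl.sense(); print(s)
E
```

```text
pics
top {'K': array([[437.86220465,   0.        , 318.85591087],
       [  0.        , 437.86220465, 209.09087299],
       [  0.        ,   0.        ,   1.        ]]), 'origin': array([ 566.08605616,   84.33001719, 1004.77009296]), 'rotation': array([-0.01904924,  0.70897886, -0.70472555,  0.0186548 ])}
side {'K': array([[408.04144857,   0.        , 320.61296263],
       [  0.        , 408.04144857, 199.48476335],
       [  0.        ,   0.        ,   1.        ]]), 'origin': array([ 478.65588975, -722.0604905 ,  611.51990182]), 'rotation': array([-0.48340332,  0.87246952, -0.05757016,  0.04247172])}
{'time_s': 0.1, 'joints': array([ 1.00658315e+00,  3.13427136e-01,  1.49836304e+00, -1.40047092e-05,
        1.33101787e+00, -2.23369721e-01]), 'dq': array([ 0.00159823, -0.00119923, -0.00011604,  0.00053887, -0.00133942,
        0.00107948]), 'tau': array([ 1.62620174e-03, -4.12896216e+01, -2.60138583e+01, -1.90317141e-04,
        3.06878937e-03, -7.06817082e-05]), 'eef_pos': array([175.35023199, 494.56420041, 201.07467424]), 'ee_rot': array([-2.26886259e-04,  1.69596309e-01,  9.85513431e-01, -5.63789116e-04]), 'force': array([ 0.4639934 ,  0.09233045, -0.39688437]), 'wrist_torque': array([ 0.02836575, -0.00167479,  0.01243876]), 'grip_force': 0.0, 'grip_width': 1.0005887981180341}
```

View pics/top0.png

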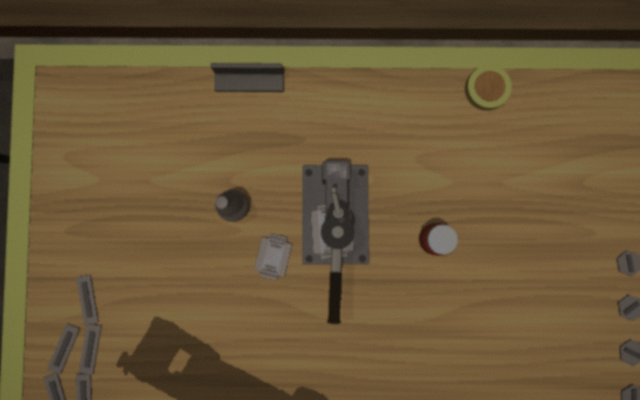

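View pics/side0.png

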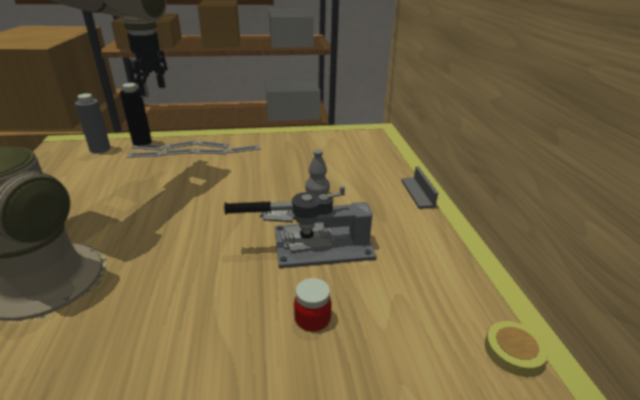

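The top view shows the clamp with its handle towards the robot: hub near (338,232), grip near (335,298), lever post near (335,188). The vase is at (232,205), the tub at (440,240) and the spare badge at (274,257). Next I'll enlarge the clamp.

```bash
cat > h.py <<'E'
import numpy as np,cv2
from scipy.spatial.transform import Rotation as R
from rig import ctrl
def q(w): return R.from_quat([w[1],w[2],w[3],w[0]])
def at_z(n,u,v,z):
    c=ctrl.get_calibration(n); r=q(c["rotation"]).apply(np.linalg.inv(c["K"])@[u,v,1]); o=c["origin"]
    return o+r*(z-o[2])/r[2]
def pt(n,u,v,d):
    c=ctrl.get_calibration(n); return c["origin"]+q(c["rotation"]).apply(np.linalg.inv(c["K"])@[u,v,1]*d)
def proj(n,P):
    c=ctrl.get_calibration(n); p=c["K"]@q(c["rotation"]).inv().apply(np.array(P)-c["origin"]); return p[:2]/p[2]
def crop(n,x,y,w,h,k,f):
    p,d=ctrl.capture(n); cv2.imwrite(f,cv2.resize(cv2.convertScaleAbs(p[y:y+h,x:x+w],alpha=1.6),None,fx=k,fy=k,interpolation=cv2.INTER_CUBIC)); return d
E
python3 - <<'E'
from h import *
d=crop("top",290,150,100,185,3.2*1,"pics/a.png") if 0 else crop("top",280,150,133,100,6,"pics/c1.png")
d=np.load("top0.npy")
for u,v in [(338,232),(335,188),(336,190),(334,298),(335,270),(335,320),(338,215)]:
    print(u,v,pt("top",u,v,d[v,u]).round(0))
print(at_z("top",338,232,136),at_z("top",335,189,153),at_z("top",335,298,115+12))
E
```

```text
338 232 [567.  47. 140.]
335 188 [653.  54. 154.]
336 190 [655.  49.  96.]
334 298 [437.  54. 129.]
335 270 [491.  52. 123.]
335 320 [394.  52. 130.]
338 215 [601.  47. 135.]
[567.23051295  46.74975158 136.        ] [651.02892556  53.65340566 153.        ] [436.31185982  51.83417949 127.        ]
```

View pics/c1.png

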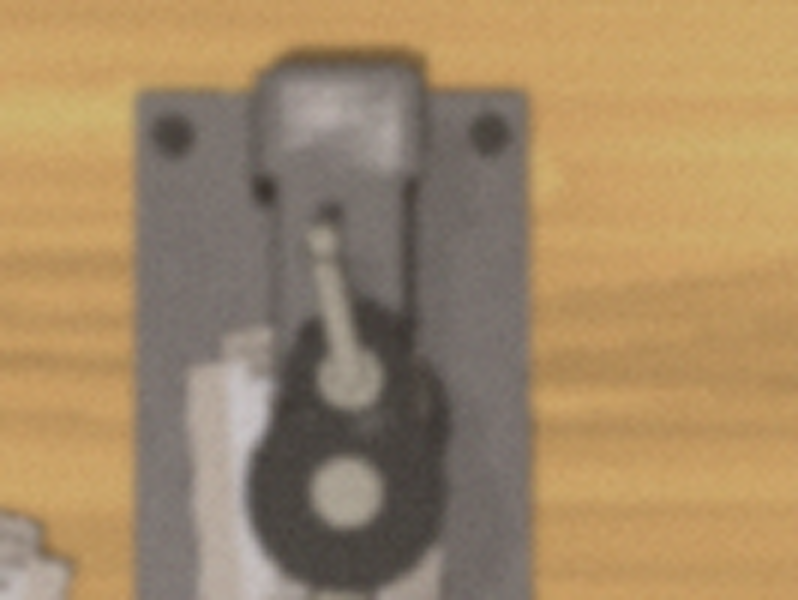

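The enlarged crop puts the hub at (337.8,232.2), the pivot at (338.3,213.3) and the post top at (333.7,189.2) in full-picture pixels. In the world that is hub ≈(567,47) and post ≈(650,56), so the post must go about 27 mm towards -y. I'll move above the post with the fingers as a loose fork.

```bash
python3 -m pendant '[[[-1,-0.42,0,-0.108,0.4],[-1,-0.42,0,-0.108,0.4],[-1,-0.42,0,-0.108,0.4],[-1,-0.42,0,-0.108,0.4],[-1,-0.42,0,-0.108,0.4],[-1,-0.42,0,-0.108,0.4]]]' 20
python3 -m pendant '[[[-0.78,-0.73,0,0,0.4],[-0.78,-0.73,0,0,0.4],[-0.78,-0.73,0,0,0.4],[-0.78,-0.73,0,0,0.4],[-0.78,-0.73,0,0,0.4],[-0.78,-0.73,0,0,0.4]]]'
python3 -m pendant '[[[-0.78,-0.73,0,0,0.4],[-0.78,-0.73,0,0,0.4],[-0.78,-0.73,0,0,0.4],[-0.78,-0.73,0,0,0.4],[-0.78,-0.73,0,0,0.4],[-0.78,-0.73,0,0,0.4],[-0.78,-0.73,0,0,0.4]]]'
python3 - <<'E'
from h import *
s=ctrl.sense(); print(s); print(q(s["ee_rot"]).as_matrix().round(3))
print(at_z("top",338.3,213.3,140),at_z("top",333.7,189.2,153))
E
```

```text
time_s: 0.75
eef_pos: [338.1, 346.7, 201.4]
ee_rot: [0.0, 0.003, 1.0, -0.0]
force: [-0.1, -0.4, 0.0]
grip_width: 0.4
grip_force: 0.0
time_s: 1.35
eef_pos: [492.2, 201.9, 201.0]
ee_rot: [-0.001, 0.002, 1.0, -0.0]
force: [-1.0, 0.2, -1.1]
grip_width: 0.402
grip_force: 0.0
time_s: 2.05
eef_pos: [646.5, 58.5, 201.6]
ee_rot: [-0.0, -0.0, 1.0, 0.0]
force: [0.3, -0.1, -0.1]
grip_width: 0.398
grip_force: 0.0
{'time_s': 2.05, 'joints': array([-9.00497533e-02,  5.97891804e-01,  1.07032735e+00,  5.00641733e-04,
        1.47415151e+00, -1.66129876e+00]), 'dq': array([ 0.00803751, -0.01704882,  0.00880229, -0.00199885, -0.00037981,
       -0.00376349]), 'tau': array([-1.53789964e+00, -5.35695434e+01, -2.73158580e+01, -5.53194329e-02,
       -2.38734361e-02, -7.41795811e-03]), 'eef_pos': array([646.54099807,  58.53698955, 201.58216321]), 'ee_rot': array([-3.64958618e-04, -2.02086339e-04,  9.99999873e-01,  2.83198856e-04]), 'force': array([ 0.3290822 , -0.11430971, -0.11334401]), 'wrist_torque': array([0.00376189, 0.0014964 , 0.0132678 ]), 'grip_force': 0.0, 'grip_width': 0.3978806893153583}
[[-1.    -0.    -0.001]
 [-0.     1.     0.001]
 [ 0.001  0.001 -1.   ]]
[604.14332588  46.46626234 140.        ] [650.6216559   56.19033275 153.        ]
```

```bash
python3 -m pendant '[[[-0.02,-0.01,0.1,0,0.4],[-0.02,-0.01,0.2,0,0.4],[-0.02,-0.01,0.27,0,0.4],[-0.02,-0.01,0.305,0,0.4],[-0.02,-0.01,0.305,0,0.4],[-0.02,-0.01,0.305,0,0.4]]]'
python3 - <<'E'
from h import *
crop("side",300,160,100,75,8,"pics/s1.png")
E
```

```text
time_s: 2.65
eef_pos: [651.7, 54.7, 141.6]
ee_rot: [0.001, 0.001, 1.0, -0.0]
force: [-0.3, -0.0, -0.8]
grip_width: 0.402
grip_force: 0.0
```

View pics/s1.png

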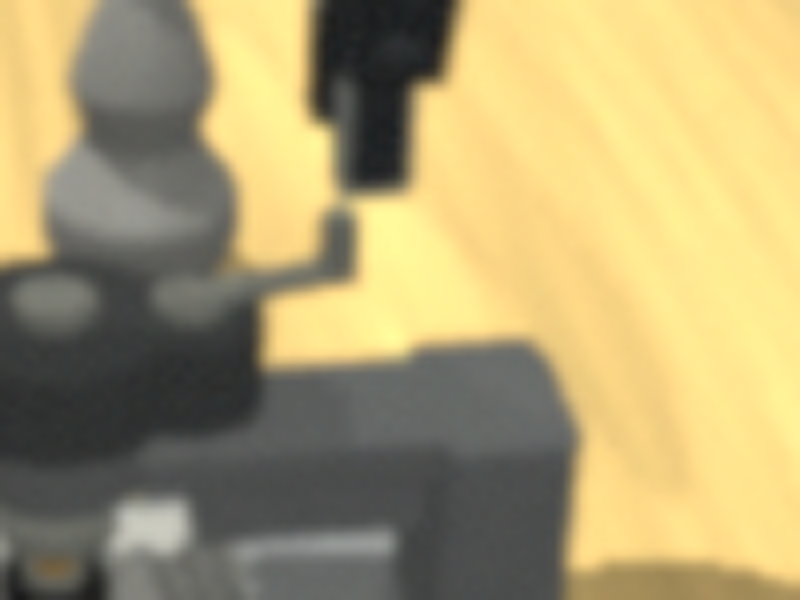

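The side view shows the near finger's tip at crop (378,187), above the post top at (340,210), so the pads end higher than the TCP. I'll work out by how much.

Run:
```python
from h import *
f=lambda P:((proj("side",P)-[300,160])*8).round(0)
print("post",f([650.6,56.2,153]))
for z in (141,150,155,160): print(z,f([651.7,36,z]),f([651.7,24,z]))
```

```text
post [348. 207.]
141 [364. 280.] [372. 303.]
150 [366. 253.] [374. 275.]
155 [367. 237.] [375. 259.]
160 [367. 221.] [376. 244.]
```

Run:
```python
from h import *
p,d=ctrl.capture("side")
for u,v in [(347,170),(347,176),(347,180),(347,182),(347,183),(342,189),(325,199)]: print(u,v,pt("side",u,v,d[v,u]).round(0))
print(ctrl.sense()["eef_pos"])
p,d=ctrl.capture("top")
for v in range(184,196,2):
    print(v,[tuple(pt("top",u,v,d[v,u]).round(0)) for u in (325,329,333,337,341)])
```

```text
347 170 [645.   5. 220.]
347 176 [650.  24. 196.]
347 180 [ 479. -722.  612.]
347 182 [651.  25. 181.]
347 183 [652.  29. 176.]
342 189 [646.  50. 149.]
325 199 [606.  35. 135.]
[651.81010435  54.47867066 141.66499974]
184 [(np.float64(627.0), np.float64(77.0), np.float64(461.0)), (np.float64(627.0), np.float64(72.0), np.float64(460.0)), (np.float64(626.0), np.float64(67.0), np.float64(463.0)), (np.float64(627.0), np.float64(62.0), np.float64(461.0)), (np.float64(627.0), np.float64(57.0), np.float64(461.0))]
186 [(np.float64(624.0), np.float64(77.0), np.float64(460.0)), (np.float64(624.0), np.float64(72.0), np.float64(459.0)), (np.float64(624.0), np.float64(67.0), np.float64(459.0)), (np.float64(624.0), np.float64(62.0), np.float64(460.0)), (np.float64(624.0), np.float64(57.0), np.float64(460.0))]
188 [(np.float64(622.0), np.float64(77.0), np.float64(454.0)), (np.float64(622.0), np.float64(72.0), np.float64(457.0)), (np.float64(622.0), np.float64(67.0), np.float64(457.0)), (np.float64(622.0), np.float64(62.0), np.float64(456.0)), (np.float64(622.0), np.float64(57.0), np.float64(458.0
[... 188 characters left out ...]
loat64(620.0), np.float64(62.0), np.float64(454.0)), (np.float64(620.0), np.float64(57.0), np.float64(455.0))]
192 [(np.float64(618.0), np.float64(77.0), np.float64(449.0)), (np.float64(618.0), np.float64(72.0), np.float64(450.0)), (np.float64(617.0), np.float64(67.0), np.float64(452.0)), (np.float64(618.0), np.float64(62.0), np.float64(451.0)), (np.float64(617.0), np.float64(57.0), np.float64(454.0))]
194 [(np.float64(615.0), np.float64(77.0), np.float64(447.0)), (np.float64(615.0), np.float64(72.0), np.float64(447.0)), (np.float64(615.0), np.float64(67.0), np.float64(449.0)), (np.float64(615.0), np.float64(62.0), np.float64(447.0)), (np.float64(615.0), np.float64(57.0), np.float64(449.0))]
```

The depth puts the fingertips at about z≈175, well above the reported TCP. The fork straddles the lever and nothing lies beneath the fingers down to the arm at 96, so I can lower 26 mm safely and look again.

```bash
python3 -m pendant '[[[0,0.01,0.04,0,0.4],[0,0.01,0.08,0,0.4],[0,0.01,0.13,0,0.4],[0,0.01,0.13,0,0.4],[0,0.01,0.13,0,0.4]]]'
python3 - <<'E'
from h import *
crop("side",300,160,100,75,8,"pics/s2.png")
print(proj("side",[175.4,494.6,201.6]), proj("side",[175.4,494.6,220]))
E
```

```text
time_s: 3.3
eef_pos: [651.4, 56.3, 114.2]
ee_rot: [-0.0, 0.001, 1.0, 0.0]
force: [0.5, -0.1, 0.0]
grip_width: 0.4
grip_force: 0.0
[157.13552387 106.08035237] [155.91272264  99.95372945]
```

View pics/s2.png

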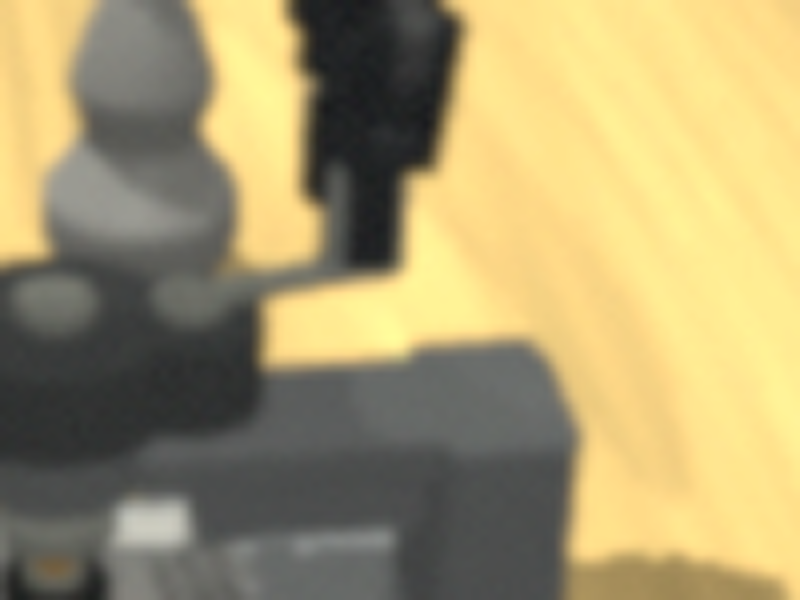

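Run:
```python
from h import *
p,d=ctrl.capture("side")
for v in range(172,197,2):
    print(v,[tuple(int(x) for x in pt("side",u,v,d[v,u])) for u in (340,341,342,343,345,347,349)])
```

```text
172 [(644, 72, 180), (637, 30, 202), (638, 25, 205), (638, 13, 211), (638, -6, 222), (642, -4, 220), (647, -2, 219)]
174 [(644, 73, 174), (637, 29, 198), (639, 27, 199), (637, 9, 208), (639, 0, 213), (643, -3, 215), (647, -3, 215)]
176 [(644, 70, 170), (637, 29, 193), (639, 24, 195), (637, 9, 204), (640, 1, 208), (646, 11, 202), (651, 14, 201)]
178 [(644, 69, 166), (637, 28, 189), (636, 12, 197), (637, 7, 201), (641, 3, 202), (646, 10, 198), (650, 7, 200)]
180 [(645, 72, 159), (638, 30, 182), (636, 11, 193), (637, 6, 196), (641, 6, 196), (646, 7, 195), (650, 5, 196)]
182 [(645, 73, 153), (639, 31, 177), (641, 30, 177), (643, 31, 177), (645, 22, 182), (650, 25, 180), (654, 23, 181)]
184 [(646, 74, 147), (639, 31, 172), (641, 30, 172), (643, 29, 173), (646, 24, 176), (651, 26, 174), (655, 25, 174)]
186 [(642, 56, 153), (639, 31, 167), (642, 34, 165), (643, 28, 169), (647, 25, 170), (651, 25, 170), (655, 24, 170)]
188 [(641, 52, 150), (639, 30, 163), (641, 28, 163), (643, 26, 165), (647, 24, 166), (651, 24, 165), (655, 24, 165)]
190 [(638, 36, 154), (639, 31, 157), (642, 31, 157), (642, 24, 161), (648, 28, 158), (651, 24, 160), (656, 25, 159)]
192 [(638, 36, 149), (640, 31, 152), (642, 33, 151), (643, 25, 155), (647, 25, 155), (653, 29, 152), (656, 24, 155)]
194 [(642, 51, 134), (640, 31, 147), (642, 31, 146), (644, 30, 147), (649, 33, 145), (653, 29, 147), (658, 32, 145)]
196 [(685, 255, 2), (690, 261, -1), (692, 260, 0), (695, 259, 0), (701, 258, 0), (707, 259, 0), (712, 256, 0)]
```

The near finger ends at z≈144 and y≈30–38, and the far one at y≈74. So the tips stand about 30 mm above the reported TCP. They overlap the post (top 153) by 9 mm and are centred on it, and that is enough to push it gently to -y.

```bash
python3 -m pendant '[[[0,-0.02,0,0,0.4],[0,-0.04,0,0,0.4],[0,-0.055,0,0,0.4],[0,-0.065,0,0,0.4],[0,-0.075,0,0,0.4],[0,-0.085,0,0,0.4]]]'
python3 -m pendant '[[[0,-0.01,0,0,0.4],[0,-0.02,0,0,0.4],[0,-0.03,0,0,0.4]]]'
python3 -m pendant '[[[0,-0.01,0,0,0.4],[0,-0.02,0,0,0.4],[0,-0.03,0,0,0.4]]]'
```

```text
time_s: 4.0
eef_pos: [651.6, 39.4, 114.8]
ee_rot: [0.0, 0.001, 1.0, 0.0]
force: [2.6, 3.0, 0.7]
grip_width: 0.399
grip_force: 1.4
time_s: 4.3
eef_pos: [651.4, 33.2, 114.6]
ee_rot: [0.0, 0.001, 1.0, -0.0]
force: [1.7, 1.5, 0.9]
grip_width: 0.403
grip_force: 1.2
time_s: 4.6
eef_pos: [651.4, 27.1, 114.6]
ee_rot: [-0.0, 0.001, 1.0, -0.0]
force: [1.2, 3.1, 0.8]
grip_width: 0.402
grip_force: 1.2
```

```bash
python3 -m pendant '[[[0,-0.01,0,0,0.4],[0,-0.02,0,0,0.4]]]'
python3 -m pendant '[[[0,-0.005,0,0,0.4],[0,-0.01,0,0,0.4]]]'
python3 - <<'E'
from h import *
p,d=ctrl.capture("side")
E
```

```text
time_s: 4.8
eef_pos: [651.1, 23.3, 114.5]
ee_rot: [-0.0, 0.001, 1.0, 0.0]
force: [-0.1, 2.9, 1.8]
grip_width: 0.402
grip_force: 1.6
time_s: 5.0
eef_pos: [651.0, 21.4, 114.5]
ee_rot: [-0.001, 0.001, 1.0, 0.0]
force: [-2.9, 3.0, 1.5]
grip_width: 0.398
grip_force: 1.7
```

```bash
python3 -m pendant '[[[0,-0.005,0,0,0.4],[0,-0.01,0,0,0.4]]]'
python3 -m pendant '[[[0,-0.005,0,0,0.4],[0,-0.01,0,0,0.4]]]'
python3 - <<'E'
from h import *
p,d=ctrl.capture("side")
cv2.imwrite("pics/s3.png",cv2.resize(p[150:250,210:390],None,fx=4.4,fy=4.4,interpolation=cv2.INTER_CUBIC))
E
```

```text
time_s: 5.25
eef_pos: [651.1, 19.4, 114.4]
ee_rot: [-0.0, 0.001, 1.0, 0.0]
force: [-2.8, 3.8, 0.5]
grip_width: 0.403
grip_force: 1.8
time_s: 5.45
eef_pos: [651.2, 17.3, 114.4]
ee_rot: [-0.0, 0.001, 1.0, 0.0]
force: [-2.5, 1.9, -0.6]
grip_width: 0.397
grip_force: 1.8
```

View pics/s3.png

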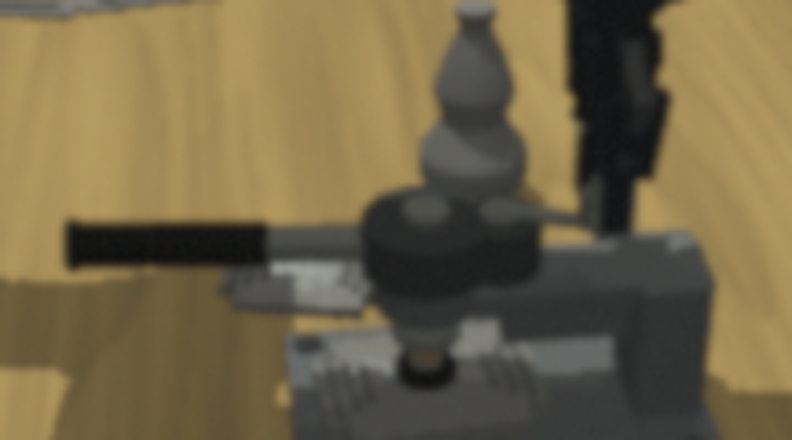

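Run:
```python
from h import *
for n in ("top",):
    p,d=ctrl.capture(n); p0=cv2.imread("pics/top0.png")
    for nm,im in(("start",p0),("now",p)):
        ctr=[]
        for v in (280,290,300,310,318):
            row=im[v,315:355].astype(int).sum(1); m=np.where(row<row.min()+45)[0]+315; ctr.append((v,m.min(),m.max()))
        print(nm,ctr)
im=cv2.imread("pics/side0.png"); p,d=ctrl.capture("side")
for nm,x in(("start",im),("now",p)):
    print(nm,[ (u,np.where(x[195:222,u].astype(int).sum(1)<110)[0]+195) for u in (230,245,262)])
```

```text
start [(280, np.int64(331), np.int64(340)), (290, np.int64(330), np.int64(340)), (300, np.int64(330), np.int64(339)), (310, np.int64(330), np.int64(338)), (318, np.int64(329), np.int64(338))]
now [(280, np.int64(315), np.int64(323)), (290, np.int64(315), np.int64(326)), (300, np.int64(315), np.int64(323)), (310, np.int64(315), np.int64(326)), (318, np.int64(315), np.int64(329))]
start [(230, array([205, 206, 207, 208, 209, 210, 211])), (245, array([204, 205, 206, 207, 208, 209, 210, 211])), (262, array([203, 204, 205, 206, 207, 208, 209, 210]))]
now [(230, array([202, 203, 204, 205, 206, 207, 208, 209])), (245, array([202, 203, 204, 205, 206, 207, 208, 209])), (262, array([202, 203, 204, 205, 206, 207, 208, 209]))]
```

Compared with the start, the grip has moved about 2.5 px away from the camera. The handle has turned a little clockwise, by roughly 0.07 rad, along with the lever. I'll keep pushing gently until the force rises, which shows the lever is against its stop.

```bash
python3 -m pendant '[[[0.003,-0.01,0,0,0.4],[0.005,-0.02,0,0,0.4]]]'
python3 -m pendant '[[[0.003,-0.01,0,0,0.4],[0.005,-0.02,0,0,0.4]]]'
python3 -m pendant '[[[0.003,-0.01,0,0,0.4],[0.005,-0.02,0,0,0.4]]]'
python3 - <<'E'
from h import *
p,d=ctrl.capture("side"); x=p
print([ (u,np.where(x[190:222,u].astype(int).sum(1)<110)[0]+190) for u in (230,245,262)])
cv2.imwrite("pics/s4.png",cv2.resize(p[150:250,210:390],None,fx=4.4,fy=4.4,interpolation=cv2.INTER_CUBIC))
E
```

```text
time_s: 5.8
eef_pos: [650.4, 13.2, 114.5]
ee_rot: [0.0, 0.001, 1.0, -0.0]
force: [-0.8, 3.3, -1.6]
grip_width: 0.4
grip_force: 1.7
time_s: 6.0
eef_pos: [649.4, 9.1, 114.5]
ee_rot: [-0.0, 0.001, 1.0, 0.0]
force: [-0.3, 3.2, -2.8]
grip_width: 0.4
grip_force: 1.8
time_s: 6.2
eef_pos: [648.2, 5.2, 114.5]
ee_rot: [-0.0, 0.001, 1.0, 0.0]
force: [-1.7, 3.5, -2.9]
grip_width: 0.4
grip_force: 2.1
[(230, array([196, 197, 198, 199, 200, 201, 202, 203])), (245, array([197, 198, 199, 200, 201, 202, 203, 204])), (262, array([198, 199, 200, 201, 202, 203, 204, 205]))]
```

```bash
python3 -m pendant '[[[0.005,-0.01,0,0,0.4],[0.01,-0.02,0,0,0.4]]]'
python3 -m pendant '[[[0.005,-0.01,0,0,0.4],[0.01,-0.02,0,0,0.4]]]'
python3 -m pendant '[[[0.005,-0.01,0,0,0.4],[0.01,-0.02,0,0,0.4]]]'
```

```text
time_s: 6.45
eef_pos: [646.5, 1.2, 114.6]
ee_rot: [0.0, 0.001, 1.0, -0.0]
force: [1.1, 4.0, -1.9]
grip_width: 0.403
grip_force: 1.6
time_s: 6.65
eef_pos: [644.7, -2.7, 114.8]
ee_rot: [0.001, 0.001, 1.0, 0.0]
force: [2.0, 6.1, -2.9]
grip_width: 0.403
grip_force: 2.6
time_s: 6.85
eef_pos: [643.1, -6.1, 114.8]
ee_rot: [0.001, 0.001, 1.0, 0.001]
force: [5.8, 7.0, -3.6]
grip_width: 0.404
grip_force: 3.9
```

The force has climbed to about 9 N. The pawl has caught and the lever is against its stop (its own friction is only 2–3 N). I'll back off to the middle of the fork, lift, and go to a pose over the grip.

```bash
python3 -m pendant '[[[-0.01,0.03,0,0,0.4],[-0.01,0.055,0,0,0.4],[-0.01,0.055,0,0,0.4],[-0.01,0.055,-0.1,0,0.4],[-0.01,0.055,-0.25,0,0.4],[-0.01,0.055,-0.4,0,0.4],[-0.01,0.055,-0.4,0,0.4],[0.5,0.055,-0.4,0,0.6],[0.99,0.055,-0.4,0,0.6],[0.99,0.055,-0.4,0,0.6],[0.99,0.055,-0.4,0,0.6],[0.99,0.055,-0.4,0,0.6]]]'
python3 - <<'E'
from h import *
p,d=ctrl.capture("top"); np.save("t1.npy",d)
cv2.imwrite("pics/t1.png",cv2.resize(cv2.convertScaleAbs(p[160:335,260:400],alpha=1.5),None,fx=3.4,fy=3.4,interpolation=cv2.INTER_CUBIC))
p,d=ctrl.capture("side")
cv2.imwrite("pics/s5.png",cv2.resize(cv2.convertScaleAbs(p[150:260,200:390],alpha=1.5),None,fx=4.2,fy=4.2,interpolation=cv2.INTER_CUBIC))
E
```

```text
time_s: 8.05
eef_pos: [438.7, 5.5, 193.6]
ee_rot: [-0.002, 0.001, 1.0, 0.0]
force: [1.0, 0.3, 0.3]
grip_width: 0.598
grip_force: 0.0
```

View pics/s5.png

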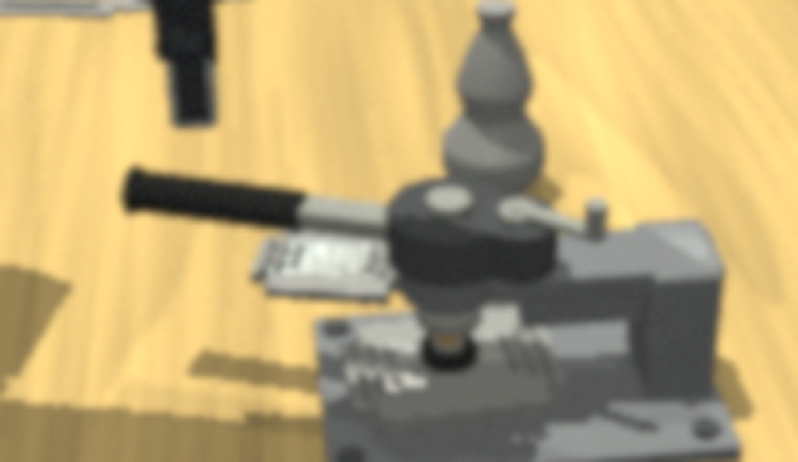

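Run:
```python
from h import *
po=at_z("side",342.1,198.8,153);pv=at_z("side",323.8,199.5,139);hb=at_z("side",306.9,197.1,136)
g1=at_z("side",230.5,195.2,115);g2=at_z("side",271.4,200,115)
for x in(po,pv,hb,g1,g2): print(x.round(1))
a=lambda a,b: np.arctan2(*(b-a)[1::-1])
print("lever",a(pv,po),"hubpivot",a(hb,pv),"handle",a(g1,g2), a(g1,hb))
```

```text
[637.1   2.4 153. ]
[601.5  26.1 139. ]
[566.4  45.1 136. ]
[395.1 107.1 115. ]
[488.3  75.4 115. ]
lever -0.5883549491943957 hubpivot -0.4950930576621477 handle -0.3276690773987482 -0.3475289904668183
```

The side view agrees: handle ≈0.34 rad clockwise, post at (637,2) in the world, which gives a lever angle ≈+0.37, so the lever is over. Next I'll straddle the grip at about (444,90), with the tool turned to match the handle.

```bash
python3 -m pendant '[[[-0.028,0.2,0,0.05,0.6],[-0.028,0.42,0,0.108,0.6],[-0.028,0.42,0.1,0.108,0.6],[-0.028,0.42,0.1,0.108,0.6]]]'
python3 -m pendant '[[[0,0,0.1,0,0.6],[0,0,0.2,0,0.6],[0,0,0.3,0,0.6],[0,0,0.4,0,0.6],[0,0,0.5,0,0.6],[0,0,0.52,0,0.6],[0,0,0.52,0,0.6]]]'
python3 - <<'E'
from h import *
p,d=ctrl.capture("side")
cv2.imwrite("pics/s6.png",cv2.resize(cv2.convertScaleAbs(p[140:250,190:380],alpha=1.5),None,fx=4.2,fy=4.2,interpolation=cv2.INTER_CUBIC))
for u in (242,246,250,254):print(u,[tuple(int(x) for x in pt("side",u,v,d[v,u])) for v in range(190,216,4)])
E
```

```text
time_s: 8.55
eef_pos: [450.1, 89.6, 172.7]
ee_rot: [-0.002, 0.169, 0.986, -0.0]
force: [-0.1, -0.9, 0.6]
grip_width: 0.598
grip_force: 0.0
time_s: 9.25
eef_pos: [450.8, 88.0, 70.8]
ee_rot: [-0.0, 0.169, 0.986, -0.0]
force: [-0.3, -0.3, 1.0]
grip_width: 0.6
grip_force: 0.0
242 [(427, 27, 173), (426, 36, 158), (422, 85, 118), (408, 260, 0), (409, 239, 0), (409, 218, 0), (410, 197, 0)]
246 [(436, 25, 174), (435, 31, 160), (433, 50, 139), (432, 53, 127), (431, 49, 119), (420, 219, -1), (420, 197, 0)]
250 [(443, 36, 167), (443, 34, 158), (442, 30, 150), (441, 45, 131), (440, 46, 121), (439, 56, 103), (431, 195, 0)]
254 [(451, 58, 153), (451, 52, 147), (450, 54, 135), (449, 55, 124), (448, 55, 114), (441, 217, -1), (441, 195, 0)]
```

View pics/s6.png

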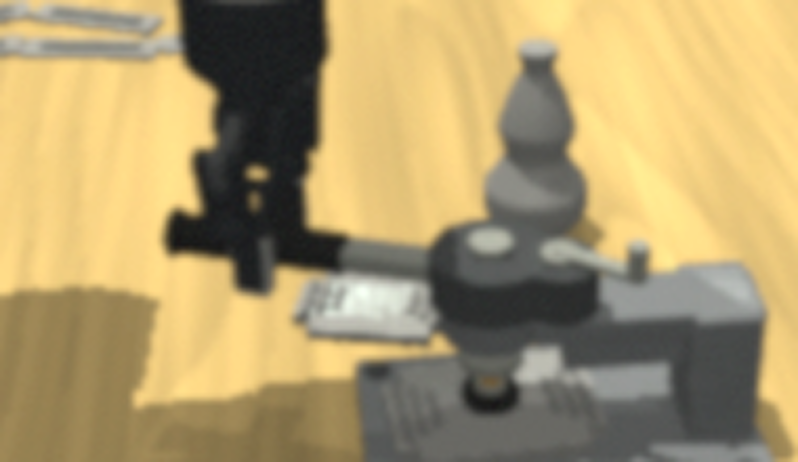

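The bar lies between the fingers, with the near tip at (450,55,103). I'll lower 6 mm, narrow the fork to about 30 mm, and swing the handle back to about -0.6.

```bash
python3 -m pendant '[[[0,0,0.03,0,0.5],[0,0,0.03,0,0.42],[0,0,0.03,0,0.36],[0,0,0.03,0,0.36],[0,0,0.03,0,0.36]]]'
python3 -m pendant '[[[-0.003,-0.062,0,-0.032,0.36],[-0.012,-0.123,0,-0.064,0.36],[-0.028,-0.182,0,-0.0955,0.36],[-0.049,-0.240,0,-0.127,0.36],[-0.067,-0.279,0,-0.150,0.36],[-0.067,-0.279,0,-0.150,0.36]]]'
```

```text
time_s: 9.8
eef_pos: [450.2, 88.6, 64.8]
ee_rot: [0.0, 0.17, 0.986, 0.0]
force: [-0.6, 0.6, 0.4]
grip_width: 0.36
grip_force: 0.0
time_s: 10.4
eef_pos: [444.3, 30.9, 64.8]
ee_rot: [0.0, -0.065, 0.998, -0.0]
force: [-0.1, 1.0, -0.3]
grip_width: 0.361
grip_force: 0.0
```

```bash
python3 -m pendant '[[[-0.003,-0.062,0,-0.032,0.36],[-0.012,-0.123,0,-0.064,0.36],[-0.028,-0.182,0,-0.0955,0.36],[-0.049,-0.240,0,-0.127,0.36],[-0.067,-0.279,0,-0.150,0.36],[-0.067,-0.279,0,-0.150,0.36]]]'
python3 - <<'E'
from h import *
p,d=ctrl.capture("side")
cv2.imwrite("pics/s7.png",cv2.resize(cv2.convertScaleAbs(p[140:270,190:380],alpha=1.5),None,fx=4.2,fy=4.2,interpolation=cv2.INTER_CUBIC))
E
```

```text
time_s: 11.0
eef_pos: [464.9, -22.2, 64.6]
ee_rot: [-0.0, -0.295, 0.955, -0.0]
force: [0.0, -0.1, -0.6]
grip_width: 0.358
grip_force: 0.0
```

View pics/s7.png

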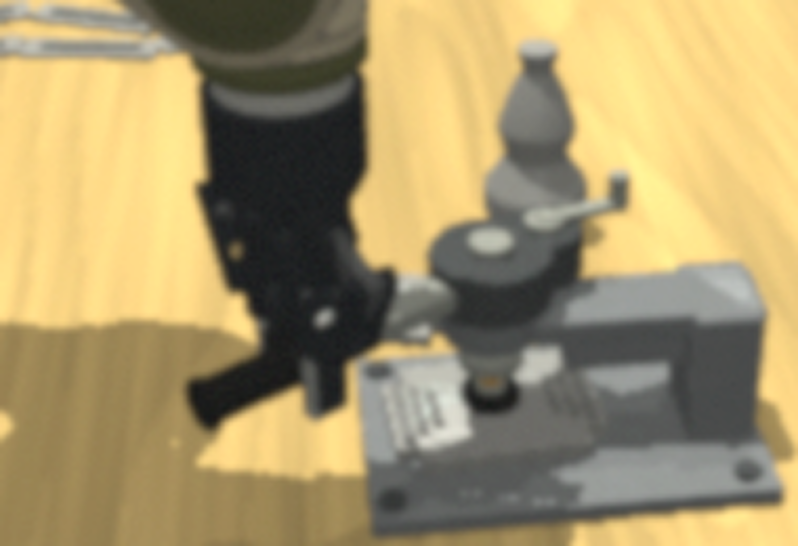

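The handle followed to about -0.6 rad. Now comes the tightening swing in small steps, reading the tangential force at each one.

```bash
cat > m.py <<'E'
from h import *
H=np.array([567,46.5])
def one():
    s=ctrl.sense(); r=s["eef_pos"][:2]-H; R0=np.hypot(*r); er=r/R0; et=np.array([er[1],-er[0]])
    f=s["force"][:2]; return [np.arctan2(r[1],-r[0]),R0,-f@et,f@er,s["wrist_torque"][2],s["grip_force"]]
a=one(); L=[]
for _ in range(3): ctrl.capture("top"); L.append(one())
print("move",np.round(a,2),"hold",np.round(np.mean(L,0),2), ctrl.sense()["time_s"].__round__(2))
E
python3 -m pendant '[[[-0.0008,0.031,0,0.016,0.36],[-0.003,0.0616,0,0.0318,0.36],[-0.007,0.092,0,0.0477,0.36],[-0.0123,0.1226,0,0.0637,0.36]]]' >/dev/null; python3 m.py
for i in 1; do python3 -m pendant '[[[-0.0008,0.031,0,0.016,0.36],[-0.003,0.0616,0,0.0318,0.36]]]'>/dev/null; python3 m.py; done
python3 -m pendant '[[[-0.0008,0.031,0,0.016,0.36],[-0.003,0.0616,0,0.0318,0.36]]]'>/dev/null; python3 m.py
python3 -m pendant '[[[-0.0008,0.031,0,0.016,0.36],[-0.003,0.0616,0,0.0318,0.36]]]'>/dev/null; python3 m.py
```

```text
move [-3.9000e-01  1.2338e+02  3.2600e+00 -8.0000e-01  5.0000e-02  1.8500e+00] hold [-3.8000e-01  1.2347e+02  8.0000e-01 -1.9000e-01 -1.0000e-02  2.7000e-01] 11.6
move [-3.0000e-01  1.2334e+02  7.0400e+00 -1.6000e-01  5.0000e-02  3.7700e+00] hold [-2.9000e-01  1.2345e+02  4.6100e+00 -7.2000e-01  6.0000e-02  2.0200e+00] 11.95
move [-2.0000e-01  1.2353e+02  7.2300e+00  4.3000e-01  4.0000e-02  3.8100e+00] hold [-1.9000e-01  1.2368e+02  3.8000e+00 -2.0000e-01  3.0000e-02  1.9900e+00] 12.3
move [-1.0000e-01  1.2377e+02  8.1200e+00  1.0000e-02  1.1000e-01  3.8200e+00] hold [-9.0000e-02  1.2392e+02  3.8500e+00 -1.0000e-02  2.0000e-02  1.9800e+00] 12.65
```

The pawl caught at about -0.35 rad. The pad force is a clean signal: 3.8 N running free, and about 5.6–5.8 N expected at 60 N on the badge. I'll continue.

```bash
sed -i 's/range(3)/range(0)/; s/^print.*/print(np.round(a,2),ctrl.sense()["time_s"])/' m.py
python3 -m pendant '[[[-0.0008,0.031,0,0.016,0.36],[-0.003,0.0616,0,0.0318,0.36]]]'>/dev/null; python3 m.py
python3 -m pendant '[[[-0.0008,0.031,0,0.016,0.36],[-0.003,0.0616,0,0.0318,0.36]]]'>/dev/null; python3 m.py
python3 -m pendant '[[[-0.0008,0.031,0,0.016,0.36],[-0.003,0.0616,0,0.0318,0.36]]]'>/dev/null; python3 m.py
python3 -m pendant '[[[-0.0008,0.031,0,0.016,0.36],[-0.003,0.0616,0,0.0318,0.36]]]'>/dev/null; python3 m.py
```

```text
[ 0.0000e+00  1.2405e+02  6.9900e+00 -2.4000e-01  8.0000e-02  3.8300e+00] 12.85
[1.0000e-01 1.2429e+02 7.3400e+00 1.8000e-01 7.0000e-02 4.0000e+00] 13.05
[2.0000e-01 1.2451e+02 8.2900e+00 4.1000e-01 5.0000e-02 3.9600e+00] 13.25
[3.0000e-01 1.2476e+02 7.9500e+00 6.0000e-02 8.0000e-02 3.9700e+00] 13.45
```

```bash
python3 -m pendant '[[[-0.0008,0.031,0,0.016,0.36],[-0.003,0.0616,0,0.0318,0.36]]]'>/dev/null; python3 m.py
python3 -m pendant '[[[-0.0008,0.031,0,0.016,0.36],[-0.003,0.0616,0,0.0318,0.36]]]'>/dev/null; python3 m.py
python3 -m pendant '[[[-0.0008,0.031,0,0.016,0.36],[-0.003,0.0554,0,0.0286,0.36]]]'>/dev/null; python3 m.py
```

```text
[ 4.0000e-01  1.2499e+02  7.8500e+00 -4.9000e-01  8.0000e-02  3.9700e+00] 13.65
[5.000e-01 1.252e+02 8.630e+00 5.600e-01 1.100e-01 3.980e+00] 13.85
[5.9000e-01 1.2535e+02 8.0400e+00 1.2000e+00 8.0000e-02 4.0500e+00] 14.05
```

No contact after about 0.93 rad. I'll swing back and start the next stroke.

```bash
python3 -m pendant '[[[-0.003,-0.062,0,-0.032,0.36],[-0.012,-0.123,0,-0.064,0.36],[-0.028,-0.183,0,-0.0955,0.36],[-0.049,-0.241,0,-0.127,0.36],[-0.067,-0.280,0,-0.150,0.36],[-0.067,-0.280,0,-0.150,0.36]]]'>/dev/null; python3 m.py
python3 -m pendant '[[[-0.003,-0.062,0,-0.032,0.36],[-0.012,-0.123,0,-0.064,0.36],[-0.028,-0.183,0,-0.0955,0.36],[-0.049,-0.241,0,-0.127,0.36],[-0.067,-0.280,0,-0.150,0.36],[-0.067,-0.280,0,-0.150,0.36]]]'>/dev/null; python3 m.py
python3 -m pendant '[[[-0.003,-0.062,0,-0.032,0.36],[-0.012,-0.123,0,-0.064,0.36],[-0.0192,-0.153,0,-0.08,0.36],[-0.0192,-0.153,0,-0.08,0.36]]]'>/dev/null; python3 m.py
python3 -m pendant '[[[-0.0008,0.031,0,0.016,0.36],[-0.003,0.0616,0,0.0318,0.36],[-0.007,0.092,0,0.0477,0.36]]]' >/dev/null; python3 m.py
python3 -m pendant '[[[-0.0008,0.031,0,0.016,0.36],[-0.003,0.0616,0,0.0318,0.36]]]'>/dev/null; python3 m.py
python3 -m pendant '[[[-0.0008,0.031,0,0.016,0.36],[-0.003,0.0616,0,0.0318,0.36]]]'>/dev/null; python3 m.py
```

```text
[ 1.2000e-01  1.2448e+02  9.0000e-02 -1.0100e+00 -5.0000e-02  0.0000e+00] 14.65
[ -0.34 123.47  -0.34  -0.    -0.     0.  ] 15.25
[ -0.59 123.03  -0.59   0.4    0.     0.  ] 15.65
[-4.400e-01  1.233e+02  1.430e+00 -5.000e-01  3.000e-02  9.400e-01] 15.95
[-3.4000e-01  1.2354e+02  1.7100e+00 -5.7000e-01  7.0000e-02  9.5000e-01] 16.15
[-2.400e-01  1.236e+02  5.010e+00 -1.810e+00  1.100e-01  2.870e+00] 16.35
```

```bash
python3 -m pendant '[[[-0.0008,0.031,0,0.016,0.36],[-0.003,0.0616,0,0.0318,0.36]]]'>/dev/null; python3 m.py
python3 -m pendant '[[[-0.0008,0.031,0,0.016,0.36],[-0.003,0.0616,0,0.0318,0.36]]]'>/dev/null; python3 m.py
python3 -m pendant '[[[-0.0008,0.031,0,0.016,0.36],[-0.003,0.0616,0,0.0318,0.36]]]'>/dev/null; python3 m.py
```

```text
[-1.500e-01  1.237e+02  7.080e+00 -1.320e+00  6.000e-02  3.920e+00] 16.55
[-5.0000e-02  1.2397e+02  7.9400e+00 -2.2500e+00  9.0000e-02  3.8300e+00] 16.75
[ 5.0000e-02  1.2419e+02  7.6400e+00 -1.6100e+00  1.2000e-01  3.8600e+00] 16.95
```

```bash
python3 -m pendant '[[[-0.0008,0.031,0,0.016,0.36],[-0.003,0.0616,0,0.0318,0.36]]]'>/dev/null; python3 m.py
python3 -m pendant '[[[-0.0008,0.031,0,0.016,0.36],[-0.003,0.0616,0,0.0318,0.36]]]'>/dev/null; python3 m.py
```

```text
[ 1.500e-01  1.244e+02  8.220e+00 -2.520e+00  1.100e-01  4.150e+00] 17.15
[ 2.5000e-01  1.2461e+02  9.2000e+00 -3.3300e+00  8.0000e-02  4.5700e+00] 17.35
```

```bash
python3 -m pendant '[[[-0.0008,0.031,0,0.016,0.36],[-0.003,0.0616,0,0.0318,0.36]]]'>/dev/null; python3 m.py
```

```text
[ 3.5000e-01  1.2481e+02  9.9300e+00 -4.0100e+00  9.0000e-02  4.9800e+00] 17.55
```

Contact came at about θ≈0.1 rad on this stroke and the load is rising. It is now 38–48 N, from torque and geometry. A small further step, then I'll read again.

```bash
python3 -m pendant '[[[-0.0002,0.0125,0,0.0064,0.36],[-0.0008,0.031,0,0.016,0.36]]]'; python3 m.py
```

```text
time_s: 17.75
eef_pos: [451.8, 94.7, 64.6]
ee_rot: [0.0, 0.197, 0.98, -0.001]
force: [-0.3, -10.3, -0.1]
grip_width: 0.358
grip_force: 5.2
[  0.4  124.89   9.65  -3.7    0.17   5.18] 17.75
```

```bash
python3 -m pendant '[[[-0.0001,0.0094,0,0.0048,0.36],[-0.0003,0.0187,0,0.0096,0.36]]]'; python3 m.py
```

```text
time_s: 17.95
eef_pos: [453.2, 98.1, 64.5]
ee_rot: [-0.0, 0.212, 0.977, -0.001]
force: [-0.5, -10.8, 0.7]
grip_width: 0.357
grip_force: 5.2
[  0.43 124.94  10.01  -4.     0.15   5.22] 17.95
```

The estimates average about 60 N (63 from geometry, slightly less from force). I'll stop here, centre the fork, open it and lift clear.

```bash
python3 -m pendant '[[[0,-0.015,0,0,0.36],[0,-0.015,0,0,0.5],[0,-0.015,0,0,0.6],[0,-0.015,0,0,0.6],[0,-0.015,-0.1,0,0.6],[0,-0.015,-0.25,0,0.6],[0,-0.015,-0.45,0,0.6],[0,-0.015,-0.7,0,0.6],[0,-0.015,-0.7,0,0.6],[0,-0.015,-0.7,0,0.6]]]'
python3 - <<'E'
from h import *
p,d=ctrl.capture("side")
cv2.imwrite("pics/s8.png",cv2.resize(cv2.convertScaleAbs(p[140:270,190:380],alpha=1.5),None,fx=4.2,fy=4.2,interpolation=cv2.INTER_CUBIC))
E
```

```text
time_s: 18.95
eef_pos: [452.5, 96.5, 205.2]
ee_rot: [0.001, 0.21, 0.978, 0.0]
force: [-0.5, 0.5, -1.4]
grip_width: 0.593
grip_force: 0.0
```

View pics/s8.png

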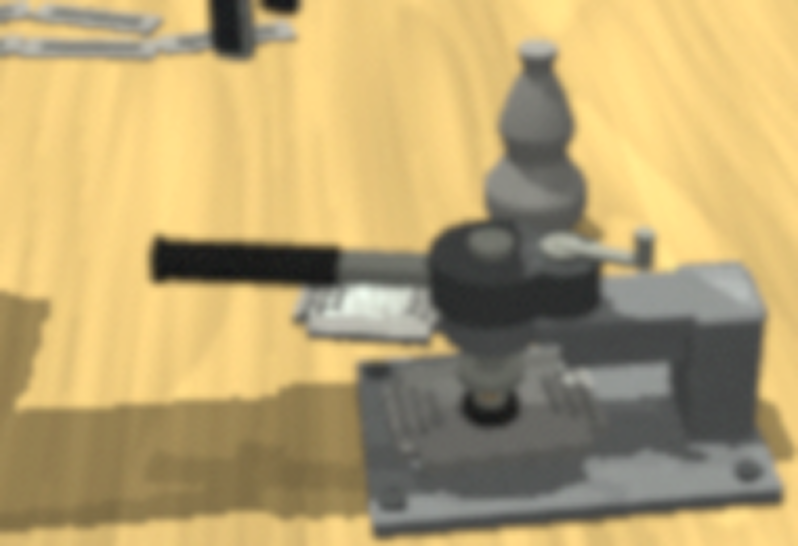

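Run:
```python
from h import *
f=lambda u,v,z: at_z("side",190+u/4.2,140+v/4.2,z)
po=f(644,238,153);pv=f(563,245,139);hb=f(491,239,136);g1=f(155,260,115);g2=f(338,265,115)
for x in(po,pv,hb,g1,g2): print(x.round(1))
a=lambda a,b: -np.arctan2(*(b-a)[1::-1])
print("post",a(hb,po),"hubpivot",a(hb,pv),"handle",a(g1,g2), a(g1,hb))
p,d=ctrl.capture("top"); cv2.imwrite("pics/t9.png",p)
im=p.astype(int).sum(2)
for v in (275,285,295,305,315):
    m=np.where(im[v,290:350]<im[v,290:350].min()+40)[0]+290; print(v,m.min(),m.max(),at_z("top",m.mean(),v,127)[:2].round(0))
```

```text
[641.4  10.6 153. ]
[602.8  30.9 139. ]
[566.5  45.9 136. ]
[388.4  78.6 115. ]
[485.7  62.5 115. ]
post 0.4401303637145405 hubpivot 0.39304324175966276 handle 0.16385195162311003 0.18144015117761497
275 324 333 [482.  65.]
285 322 332 [462.  68.]
295 290 349 [442.  83.]
305 345 348 [423.  29.]
315 346 348 [403.  28.]
```

The picture shows the lever over and the badge, vase and spare undisturbed. But the handle now stands at about 0.2 rad (grip ends near crop (155,260) and (338,265)), not 0.40, so it slipped back on release. Only the pawl should turn the screw, but I'll check by feel that the screw held: the handle should swing idle up to about 0.4 and then resist.

```bash
python3 -m pendant '[[[-0.0125,-0.124,0,-0.0685,0.6],[-0.0125,-0.124,0,-0.0685,0.6],[-0.0125,-0.124,0.2,-0.0685,0.6],[-0.0125,-0.124,0.4,-0.0685,0.6],[-0.0125,-0.124,0.6,-0.0685,0.6],[-0.0125,-0.124,0.69,-0.0685,0.6],[-0.0125,-0.124,0.69,-0.0685,0.45],[-0.0125,-0.124,0.69,-0.0685,0.36],[-0.0125,-0.124,0.69,-0.0685,0.36],[-0.0125,-0.124,0.69,-0.0685,0.36]]]'; python3 m.py
python3 -m pendant '[[[-0.0002,0.0154,0,0.008,0.36],[-0.0008,0.031,0,0.016,0.36]]]'>/dev/null; python3 m.py
python3 -m pendant '[[[-0.0002,0.0154,0,0.008,0.36],[-0.0008,0.031,0,0.016,0.36]]]'>/dev/null; python3 m.py
```

```text
time_s: 20.05
eef_pos: [445.0, 72.4, 67.5]
ee_rot: [0.001, 0.104, 0.995, 0.0]
force: [-0.2, -0.9, 0.1]
grip_width: 0.363
grip_force: 0.0
[ 2.1000e-01  1.2469e+02  9.3000e-01  5.0000e-02 -2.0000e-02  0.0000e+00] 20.05
[ 2.6000e-01  1.2481e+02  3.9500e+00 -7.2000e-01  3.0000e-02  1.9000e+00] 20.25
[3.0000e-01 1.2485e+02 5.3500e+00 1.0000e-01 5.0000e-02 2.9200e+00] 20.45
```

```bash
python3 -m pendant '[[[-0.0001,0.0094,0,0.0048,0.36],[-0.0003,0.0187,0,0.0096,0.36]]]'>/dev/null; python3 m.py
python3 -m pendant '[[[0,0,0,0,0.36],[0,0,0,0,0.36]]]'>/dev/null; python3 m.py
```

```text
[ 3.300e-01  1.249e+02  7.430e+00 -1.300e-01  6.000e-02  3.500e+00] 20.65
[ 3.3000e-01  1.2492e+02  4.9000e+00 -5.5000e-01  4.0000e-02  2.5000e+00] 20.85
```

The force builds gradually as the handle is wound up, at about 6 N·m/rad. So the pawl is springy: the handle recoiled on release and the screw itself stayed put. It also means the screw turned only about 0.8 of the handle travel after contact, so the load is nearer 50 N. I'll reload and add a touch more.

```bash
python3 -m pendant '[[[-0.0002,0.0154,0,0.008,0.36],[-0.0008,0.031,0,0.016,0.36]]]'>/dev/null; python3 m.py
python3 -m pendant '[[[-0.0002,0.0154,0,0.008,0.36],[-0.0008,0.031,0,0.016,0.36]]]'>/dev/null; python3 m.py
```

```text
[3.8000e-01 1.2493e+02 8.9900e+00 1.8000e-01 1.2000e-01 4.5400e+00] 21.05
[4.3000e-01 1.2499e+02 1.0830e+01 7.4000e-01 8.0000e-02 5.4800e+00] 21.25
```

```bash
python3 -m pendant '[[[-0.0001,0.0094,0,0.0048,0.36],[-0.0003,0.0187,0,0.0096,0.36]]]'>/dev/null; python3 m.py
```

```text
[4.6000e-01 1.2503e+02 1.1470e+01 8.9000e-01 6.0000e-02 5.5600e+00] 21.45
```

```bash
python3 -m pendant '[[[-0.0001,0.0094,0,0.0048,0.36],[-0.0003,0.0187,0,0.0096,0.36]]]'>/dev/null; python3 m.py
```

```text
[4.9000e-01 1.2511e+02 1.1360e+01 2.6000e-01 8.0000e-02 5.6900e+00] 21.65
```

The reading now gives about 58–59 N. I'll ease the handle back through its recoil, open and lift.

```bash
python3 -m pendant '[[[-0.0008,-0.031,0,-0.016,0.36],[-0.003,-0.062,0,-0.032,0.36],[-0.007,-0.093,0,-0.048,0.36],[-0.0125,-0.124,0,-0.064,0.36],[-0.0125,-0.124,0,-0.064,0.36],[-0.0125,-0.124,0,-0.064,0.36]]]'; python3 m.py
python3 -m pendant '[[[0,0,0,0,0.5],[0,0,0,0,0.65],[0,0,0,0,0.65],[0,0,0,0,0.65],[0,0,-0.1,0,0.65],[0,0,-0.25,0,0.65],[0,0,-0.45,0,0.65],[0,0,-0.7,0,0.65],[0,0,-0.7,0,0.65],[0,0,-0.7,0,0.65]]]'
python3 - <<'E'
from h import *
p,d=ctrl.capture("side"); cv2.imwrite("pics/s9.png",p)
a=cv2.cvtColor(cv2.imread("pics/side0.png"),cv2.COLOR_BGR2GRAY).astype(int);b=cv2.cvtColor(p,cv2.COLOR_BGR2GRAY).astype(int)
D=abs(a-b)>25
for n,(x,y,w,h) in dict(vase=(305,150,26,25),tub=(290,280,45,50),spare=(262,212,20,8),badge_right=(318,232,16,12),base=(278,255,95,8)).items(): print(n,D[y:y+h,x:x+w].mean().round(3))
# lever / handle angles from known colours: post top by depth
print([(u,x,tuple(int(k) for k in pt("side",u,x,d[x,u]))) for u in (340,342,344,346) for x in (194,197)])
print(ctrl.sense()["force"].round(1),ctrl.sense()["eef_pos"].round(0))
E
```

```text
time_s: 22.25
eef_pos: [447.6, 83.2, 67.0]
ee_rot: [0.0, 0.149, 0.989, 0.0]
force: [0.2, -1.2, -0.2]
grip_width: 0.36
grip_force: 0.4
[ 3.0000e-01  1.2496e+02  1.0500e+00 -5.4000e-01  3.0000e-02  4.3000e-01] 22.25
time_s: 23.25
eef_pos: [447.5, 83.1, 207.1]
ee_rot: [0.001, 0.149, 0.989, 0.0]
force: [-0.2, -0.8, -0.7]
grip_width: 0.648
grip_force: 0.0
vase 0.0
tub 0.0
spare 0.025
badge_right 0.0
base 0.35
[(340, 194, (688, 271, 0)), (340, 197, (634, 12, 151)), (342, 194, (695, 272, -1)), (342, 197, (638, 11, 151)), (344, 194, (700, 269, 0)), (344, 197, (642, 8, 153)), (346, 194, (706, 272, -2)), (346, 197, (703, 255, -1))]
[ 0.  -0.3 -0.7] [447.  83. 206.]
```

The lever post is still over, at (641,9,153). The badge's visible area and the bystanders are unchanged, and the robot is clear of everything.

```bash
python3 -c "
from rig import ctrl
print(ctrl.finish_job())"
```

```text
the job is handed in; nothing more can be done
None
```

I flipped the lever fully to the tightening side and wound the foot down onto the badge to an estimated 58–59 N (inferred from handle force and travel, not measured directly). I then let go and handed the job in at about 23 s, with the badge and the other things looking undisturbed in the side camera.

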